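# Cap the coral jar and press it into the display tray's corner

### The job

Put the coral cap on the coral jar, all the way down, then stand the capped jar on the white display tray and push it into the corner, square and touching both brass fences. Its adhesive foot needs time to grab, so finish while still holding the jar there with the gripper, pressed firmly (about 5 to 10 newtons) against each fence; do not let go. Never tip the jar over, and leave the lilac jar, the lilac cap, the serum bottle and the hairbrush where they are.

Things in the scene. Friction and masses are not known exactly. Their poses are not given: they have to be found in the camera images.
- coral_jar_mid (a point): square coral-red cosmetic jar, open on top and empty, 60 x 60 mm, 55 mm tall, 5 mm walls (opening 50 x 50 mm), thin gold stripe around its foot, about 200 g, stands upright on the table. Point at its centre, 27.5 mm above its underside; x and y axes square to its sides, z up.
- coral_cap_mid (a point): square coral-red cap for a jar, about 60 g: a block 56 x 56 mm and 24 mm tall, gold disc on top, over a white plug 45 x 45 mm and 5 mm deep that drops into the jar's opening with 2.5 mm play all round; 29 mm tall in all. Lies plug down on the table. Point at its centre, 14.5 mm above the plug's underside; x and y axes square to its sides, z up. On a jar, the block rests on the jar's rim and this point lies 37 mm above the jar's centre point.
- tray_corner (a point): inner corner of the display tray, on its floor, where the two fences meet. The tray is a fixed white board 180 x 180 mm whose floor is 6 mm above the table. Along its axes: +x points to and through the far fence, +y to and through the left fence, z up; so the free floor lies on the -x, -y side, 170 mm each way. A jar pressed home has its centre at (-30, -30, +27.5) mm in this frame, its sides square to the fences (any of the four ways round).
- fence_far: brass fence bar along the tray's +x edge, fixed, rigid, 16 mm high above the tray floor, 10 mm thick; its inner face is the plane x = 0 of tray_corner. Origin at the centre of the tray's underside. The fences are low: fingers that grip the jar higher than 16 mm above its foot pass over them.
- fence_left: brass fence bar along the tray's +y edge, fixed, rigid, 16 mm high above the tray floor, 10 mm thick; its inner face is the plane y = 0 of tray_corner. Origin as fence_far's. Jars, tray floor and fences are glossy (friction coefficient about 0.2 to 0.3 between them). Press down lightly: friction there and along the other fence takes up part of a push.
- lilac_jar_mid (a point): square lilac cosmetic jar, open on top and empty, 60 x 60 mm, 55 mm tall, 5 mm walls (opening 50 x 50 mm), thin gold stripe around its foot, about 200 g, stands upright on the table. Point at its centre, 27.5 mm above its underside; x and y axes square to its sides, z up. Leave it alone.
- lilac_cap_mid (a point): square lilac cap for a jar, about 60 g: a block 56 x 56 mm and 24 mm tall, gold disc on top, over a white plug 45 x 45 mm and 5 mm deep that drops into the jar's opening with 2.5 mm play all round; 29 mm tall in all. Lies plug down on the table. Point at its centre, 14.5 mm above the plug's underside; x and y axes square to its sides, z up. On a jar, the block rests on the jar's rim and this point lies 37 mm above the jar's centre point. Leave it alone.
- serum: amber serum bottle with black cap, 34 mm across, 100 mm tall, standing; origin at the centre of its underside. Leave it alone.
- hairbrush: black hairbrush lying on the table, about 200 x 55 mm, 28 mm high, long axis x with the handle to -x; origin at the middle of its underside. Leave it alone.
Mind the look-alikes: they are no part of the job. What is shaped like the part that bears coral_cap_mid but turquoise is not meant.

How it is judged:
By the outcome, as a careful person would: the job done as asked, in the order asked, and still so for the second after the job is handed in, while the arm keeps its last pose, push and grip.
It also fails if it takes over 64 s, if anything falls off the work surface, if the arm or the gripper's body presses on something with over 40 N, if the wrist force passes 120 N, or if a joint passes its speed limit or range.

### The arm

A 6-joint arm with a two-finger parallel gripper is mounted at the origin on the work surface. World frame = base frame: x ahead of the robot, y to its left, z up, the work surface at z = 0. Lengths are in m, angles in degrees, forces in N, time in s.
With the tool pointing down it reaches from about 0.3 to 0.875 m from the base axis. Payload 6.4 kg.
Tool frame: the origin (TCP) lies at the very end of the fingers, on their centre line; the grasp point (between the pads) lies 19 mm behind it; z points along the fingers, y is the line along which they close (so a half turn about z gives the same grasp; the last joint's range is limited). The gripper opens to 88 mm and grips with 3 to 60 N. Pads are 18 mm wide; open, the fingers measure 123 mm over their backs; the gripper's body (75 mm by 187 mm) begins 45 mm behind the grasp point.
Start: joints at [-85.674, 10.359, 92.074, -0, 77.567, -11.82], TCP at [0.16, -0.552, 0.239] pointing down, gripper open.
Joint ranges: [-171.53, 171.53], [-51.25, 118.39], [17.06, 147.69], [-65.23, 245.23], [0, 150.52], [-178.68, 178.68]. Speed limits (degrees/s): [147.25, 147.25, 172.46, 180, 180, 180].

### API

Orientations are given as a 3x3 rotation matrix whose columns are the frame's x, y, z axes.
In Python, from plant import env gives the robot as it stands.
- The arm moves only by the shell command python3 -m crank 'ROWS' [FORCE]. ROWS is JSON, one flat list of numbers, 7 for each row, row after row: the shift along the tool's x, y, z in m, then the turn, a rotation vector about the tool's x, y, z in rad, then the closure, from -1 (fully open) to 1 (shut). A call has 1 to 5 rows; each row shifts and turns the commanded pose from where the row before left it, along the tool's axes as they then stand; what a row does not reach is not made up. A row lasts 1/8 s, in which the tool goes at most 62.5 mm and 10.7 degrees, less where a joint would pass 70% of its speed; a pose out of reach is approached as far as the arm can. A call with a gripper value outside its range is refused whole. The fingers move at their own pace and stop on an object; FORCE is the grip in N (left out, the last holds). Time passes only in rows, so rows that do not move let the fingers close. It gives the time, the measured TCP pose, the force, the opening and the grip force at its end, in the units of the state.
- env.sense(): the state, without advancing time (a new reading comes with each control period).
- env.get_image(name): name is "side" or "top" or "wrist"; returns the picture (400x640x3 uint8, red, green, blue); there is no depth.
- env.camera_info(name): a dict with "mtx" (3x3 intrinsics, pixels), "xyz" and "orientation" of the camera in the world; the wrist camera has in their place "hand_eye" (4x4, takes a point from camera to tool coordinates, whose origin is the TCP and whose axes are the flange's). Camera axes: x right, y down, z forward; pixel columns grow to the right and rows downward; lengths in m; the calibration is good to about 2 mm. A picture is of the moment at which its call begins: read the wrist's pose just before it. camera_info takes no time and is no camera call.
- env.sign_off(): hands the job in; it is judged then, once.
Trained networks look in the newest picture that a camera, given by its name, has taken for a name from the list of things; names that differ only in an ending like _2 or _b are one class to them, and where a whole thing is asked for, a point or a joint stands for the part that bears it (a point fixed in the world has none). Each returns a list of dicts, best first, with "score" (0 to 1); they miss things now and then, are a little off and sometimes report something else, mostly with a low value. They report only what shows in the picture. A call takes as long as a camera call. They do not tell look-alikes from the thing itself.
- env.search_frame(camera, label): "centre" ([x, y, z] in m, in the coordinates of the camera as it stood for that picture, good to about 4 mm: the middle of the surface that is visible of it).
- env.regions_of(camera, label): "region" (400x640 bool, what is visible of it).
The state is a dict: "time_s": time; "qpos": joint angles; "dq": joint speeds; "joint_efforts": joint torques, N m; "eef_pos": TCP position; "tcp_rot": TCP orientation; "contact_force": force on the tool from outside, world axes, zero at the start; "moment": the same for the moment, N m; "finger_gap": finger opening in m; "finger_force": force on a finger pad.
Only numpy, scipy, OpenCV 4.12 (cv2) and the standard library are available. Lean on these libraries where they do the work, as an engineer would, in place of code of your own. Each camera call takes 0.05 s, during which the arm holds its last target. There are 200 camera calls.

## Working session

There is one attempt and no reset: what is moved stays moved. The work goes in short steps, Python scripts to look and compute and a shell command to move; the robot and the scene stay as the last step left them, time stands still between calls to the robot, and variables do not carry over. Pictures are saved under pics/ and viewed, at most 10 in all, crops included, and the job is handed in when it is done.

```bash
ls; mkdir -p pics; python3 - <<'E'
from plant import env
import cv2,numpy as np
s=env.sense();print({k:np.round(v,3).tolist() for k,v in s.items()})
for n in("top","side"):
    im=env.get_image(n);cv2.imwrite(f"pics/{n}0.png",im[:,:,::-1]);c=env.camera_info(n);print(n,{k:np.round(v,4).tolist() for k,v in c.items()})
print(env.camera_info("wrist"))
E
```

```text
pics
{'time_s': 0.0, 'qpos': [-85.675, 10.403, 92.131, 0.001, 77.568, -11.82], 'dq': [-0.059, -0.003, -0.053, 0.044, -0.036, 0.016], 'joint_efforts': [0.0, -43.386, -34.185, 0.07, 0.039, -0.0], 'eef_pos': [0.16, -0.552, 0.238], 'tcp_rot': [[0.961, 0.278, -0.0], [0.278, -0.961, 0.002], [0.0, -0.002, -1.0]], 'contact_force': [0.422, 1.12, -0.495], 'moment': [0.006, -0.016, -0.008], 'finger_force': 0.0, 'finger_gap': 0.088}
top {'mtx': [[392.6248, 0.0, 320.6845], [0.0, 392.6248, 198.8676], [0.0, 0.0, 1.0]], 'xyz': [0.4573, 0.019, 1.0785], 'orientation': [[0.0239, -0.9885, 0.149], [-0.9997, -0.0226, 0.0107], [-0.0072, -0.1492, -0.9888]]}
side {'mtx': [[478.9305, 0.0, 317.2892], [0.0, 478.9305, 188.3714], [0.0, 0.0, 1.0]], 'xyz': [0.468, 1.016, 0.7526], 'orientation': [[-0.988, -0.1056, 0.1125], [-0.1529, 0.571, -0.8066], [0.021, -0.8141, -0.5803]]}
{'mtx': array([[352.03445665,   0.        , 317.53679101],
       [  0.        , 352.03445665, 200.78726295],
       [  0.        ,   0.        ,   1.        ]]), 'hand_eye': array([[-3.20861301e-04, -9.64747844e-01, -2.63175787e-01,
         6.67910405e-02],
       [ 9.99999947e-01, -3.25868911e-04, -2.46221535e-05,
        -3.37683843e-04],
       [-6.20066376e-05, -2.63175781e-01,  9.64747897e-01,
        -1.45842840e-01],
       [ 0.00000000e+00,  0.00000000e+00,  0.00000000e+00,
         1.00000000e+00]])}
```

View pics/top0.png

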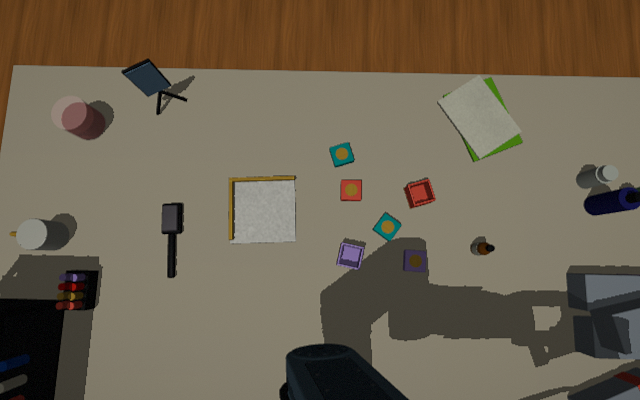

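View pics/side0.png

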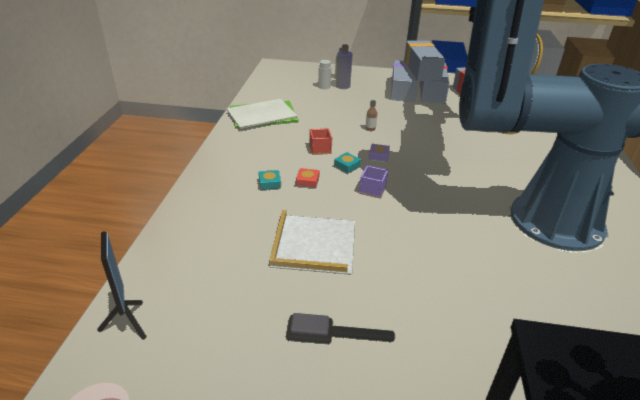

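The top view shows one coral cap at (351,190). It could be mistaken for the turquoise caps at (342,154) and (387,226), or the lilac cap in shadow at (415,261). The coral jar is at (420,193) and has its opening visible; the lilac jar is at (350,255). The tray is at (263,210), with brass fences on its top and left edges. I choose the coral cap at (351,190) and jar at (420,193), by colour.

```bash
cat > h.py <<'E'
from plant import env
import cv2,numpy as np
from scipy.optimize import minimize
from scipy.spatial.transform import Rotation as R
def cam(n,s=None):
    c=env.camera_info(n)
    if n!="wrist": return c["mtx"],np.array(c["orientation"]),np.array(c["xyz"])
    T=np.array(c["hand_eye"]);Rt=np.array(s["tcp_rot"])
    return c["mtx"],Rt@T[:3,:3],Rt@T[:3,3]+s["eef_pos"]
def shot(n,f=None):
    s=env.sense();im=env.get_image(n)
    if f: cv2.imwrite("pics/"+f,im[:,:,::-1])
    return s,im,cam(n,s)
def proj(C,P):
    K,Rc,t=C;q=(np.asarray(P)-t)@Rc@np.array(K).T
    return q[:,:2]/q[:,2:]
def plane(C,uv,z):
    K,Rc,t=C;d=Rc@np.linalg.solve(K,[uv[0],uv[1],1.]);return t+d*(z-t[2])/d[2]
def box(x0,x1,y0,y1,z0,z1):
    return np.array([[x,y,z] for x in(x0,x1) for y in(y0,y1) for z in(z0,z1)])/1000.
JAR=[box(-30,30,-30,30,0,55)];CAP=[box(-28,28,-28,28,5,29)]
FEN=[box(0,10,-170,10,0,22),box(-170,10,0,10,0,22)]
def fit(C,mask,boxes,x,y,yaw,z=0.):
    m=mask.astype(np.float32);S=4
    def cost(p):
        c,s=np.cos(p[2]),np.sin(p[2]);img=np.zeros((1600,2560),np.uint8)
        for b in boxes:
            P=b@np.array([[c,s,0],[-s,c,0],[0,0,1]])+[p[0],p[1],z]
            h=cv2.convexHull(((proj(C,P)+.5)*S*16-8).astype(np.int32))
            cv2.fillConvexPoly(img,h,255,shift=4)
        a=cv2.resize(img,(640,400),interpolation=cv2.INTER_AREA)/255.
        return np.abs(a-m).sum()/m.sum()
    best=None
    for dy in np.radians([0,-25,25]):
        r=minimize(cost,[x,y,yaw+dy],method="Nelder-Mead",options=dict(initial_simplex=[[x,y,yaw+dy],[x+.01,y,yaw+dy],[x,y+.01,yaw+dy],[x,y,yaw+dy+.15]],xatol=1e-4,fatol=1e-5))
        if best is None or r.fun<best.fun: best=r
    return best.x[:2].round(4),np.degrees(best.x[2]).round(2),round(best.fun,3)
def region(n,label,uv=None):
    for r in env.regions_of(n,label):
        m=np.array(r["region"]);v,u=np.nonzero(m)
        if uv is None or np.hypot(u.mean()-uv[0],v.mean()-uv[1])<25: return m,r["score"]
    return None,0
E
python3 - <<'E'
from h import *
s,im,C=shot("top")
for n,uv,B,z in(("coral_jar_mid",(420,193),JAR,.05),("coral_cap_mid",(351,190),CAP,.025)):
    m,sc=region("top",n,uv)
    if m is None: print(n,"none");continue
    p=plane(C,uv,z);print(n,sc,m.sum(),fit(C,m,B,p[0],p[1],0.))
hsv=cv2.cvtColor(im,cv2.COLOR_RGB2HSV)
for uv in((263,178),(232,210),(351,190),(360,183)):print(uv,hsv[uv[1],uv[0]])
m=cv2.inRange(hsv,(12,100,60),(32,255,255))>0
b=np.zeros_like(m);b[165:250,220:305]=1;m&=b
p=plane(C,(233,179),.01);print("fence",m.sum(),p,fit(C,m,FEN,p[0],p[1],0.))
print("serum",plane(C,(482,248),.05),"lilacs",plane(C,(350,255),.05),plane(C,(415,261),.029),"turq",plane(C,(342,154),.029),plane(C,(387,226),.029))
cv2.imwrite("pics/crop1.png",cv2.resize(im[130:290,200:440,::-1],None,fx=3,fy=3,interpolation=cv2.INTER_CUBIC))
E
```

```text
coral_jar_mid 0.65 632 (array([ 0.6372, -0.2346]), np.float64(17.99), np.float64(0.061))
coral_cap_mid 0.83 424 (array([ 0.6445, -0.049 ]), np.float64(0.99), np.float64(0.086))
(263, 178) [ 21 191 131]
(232, 210) [ 22 215  70]
(351, 190) [ 21 186 137]
(360, 183) [  3 186 167]
fence 501 [0.66856162 0.27544115 0.01      ] (array([0.6621, 0.2747]), np.float64(3.38), np.float64(0.401))
serum [ 0.49304208 -0.39105505  0.05      ] lilacs [ 0.46692293 -0.04934069  0.05      ] [ 0.45554648 -0.22212686  0.029     ] turq [ 0.74152237 -0.02524799  0.029     ] [ 0.54619018 -0.14855057  0.029     ]
```

View pics/crop1.png

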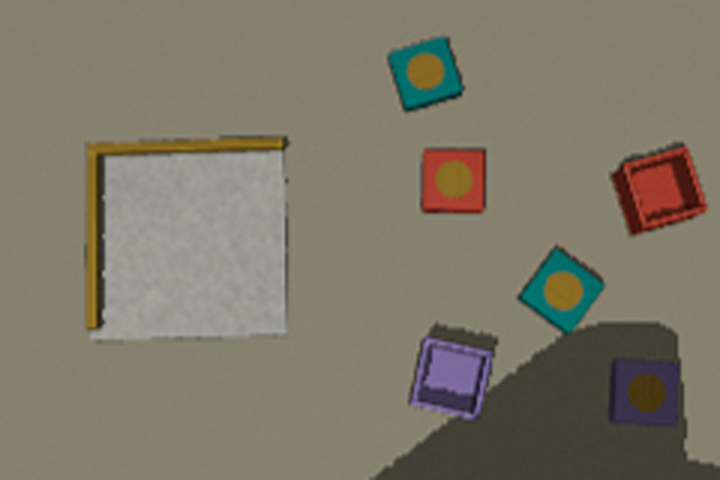

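The crop confirms the coral cap (crop 453,180; yaw about 1°) and the coral jar (660,190; yaw about 18°). Both sit at plausible positions. The far fence is the top bar and the left fence the left bar. Next I move to a wrist view above the cap.

```bash
python3 -m crank '[0.0415,-0.0252,0,0,0,0,-1, 0.0415,-0.0252,0,0,0,0,-1, 0.0415,-0.0252,0,0,0,0,-1, 0.0415,-0.0252,0,0,0,0,-1, 0.0415,-0.0252,0,0,0,0,-1]' && python3 -m crank '[0.0415,-0.0252,0,0,0,0,-1, 0.0415,-0.0252,0,0,0,0,-1, 0.0415,-0.0252,0,0,0,0,-1, 0.0415,-0.0252,0,0,0,0,-1, 0.0415,-0.0252,0,0,0,0,-1]' && python3 -m crank '[0.0415,-0.0252,0,0,0,0,-1, 0.0415,-0.0252,0,0,0,0,-1, 0.0415,-0.0252,0,0,0,0,-1, 0.0415,-0.0252,0,0,0,0.13,-1, 0,0,0,0,0,0.13,-1]' && python3 -m crank '[0,0,0,0,0,0,-1,0,0,0,0,0,0,-1]'
```

```text
time_s: 0.88
eef_pos: [0.325, -0.3723, 0.2387]
tcp_rot: [[0.961, 0.278, 0.0], [0.278, -0.961, -0.0], [0.0, 0.0, -1.0]]
contact_force: [-0.3, 0.0, 0.0]
finger_gap: 0.0883
finger_force: 0.0
time_s: 1.5
eef_pos: [0.4894, -0.1935, 0.2388]
tcp_rot: [[0.961, 0.278, 0.0], [0.278, -0.961, -0.0], [0.0, 0.0, -1.0]]
contact_force: [-0.2, -0.4, 1.1]
finger_gap: 0.0881
finger_force: 0.0
time_s: 2.12
eef_pos: [0.6213, -0.049, 0.2382]
tcp_rot: [[1.0, 0.021, -0.0], [0.021, -1.0, 0.001], [-0.0, -0.001, -1.0]]
contact_force: [0.2, 0.5, -1.1]
finger_gap: 0.0881
finger_force: 0.0
time_s: 2.38
eef_pos: [0.6196, -0.0522, 0.2386]
tcp_rot: [[1.0, 0.024, -0.0], [0.024, -1.0, 0.0], [-0.0, -0.0, -1.0]]
contact_force: [0.1, -0.1, 1.3]
finger_gap: 0.088
finger_force: 0.0
```

```bash
python3 - <<'E'
from h import *
s,im,C=shot("wrist","w1.png")
print(s["time_s"],s["eef_pos"],np.degrees(np.arctan2(s["tcp_rot"][1][0],s["tcp_rot"][0][0])))
for n,B,g in(("coral_jar_mid",JAR,(.637,-.235,18)),("coral_cap_mid",CAP,(.6445,-.049,1))):
    uv=proj(C,[[g[0],g[1],.03]])[0];m,sc=region("wrist",n,uv)
    print(n,uv,sc, None if m is None else (m.sum(),fit(C,m,B,g[0],g[1],np.radians(g[2]))))
print(proj(C,[[.662,.275,.006]]))
E
```

```text
2.375 [ 0.61960812 -0.05224926  0.23859588] 1.3571221623302039
coral_jar_mid [498.78109224 159.6395779 ] 0.7 (np.int64(5796), (array([ 0.6359, -0.2331]), np.float64(17.24), np.float64(0.022)))
coral_cap_mid [315.05560943 147.87440714] 0.94 (np.int64(3022), (array([ 0.6431, -0.0493]), np.float64(0.02), np.float64(0.054)))
[[  6.97349073 121.17791585]]
```

View pics/w1.png

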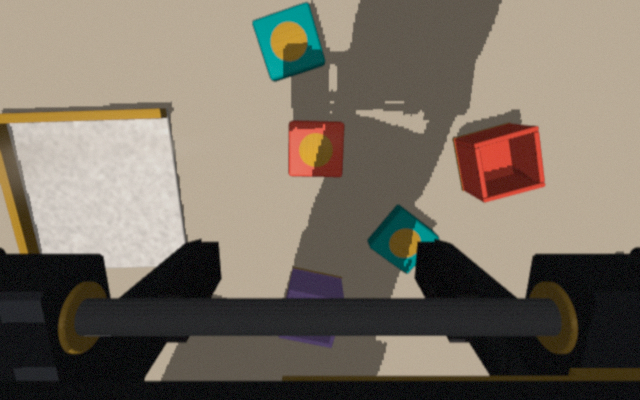

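The wrist view has the coral cap at (316,149), the jar at (500,162) and turquoise caps at (289,42) and (403,240). The wrist fits agree with the top camera to about 2 mm. Going down to the cap.

```bash
python3 -m crank '[0.0235,-0.0025,0.03,0,0,0.024,-1, 0,0,0.055,0,0,0,-1, 0,0,0.055,0,0,0,-1, 0,0,0.05,0,0,0,-1, 0,0,0.03,0,0,0,-1]' && python3 -m crank '[0,0,0.0095,0,0,0,-1, 0,0,0,0,0,0,-1]' && python3 -m crank '[0,0,0,0,0,0,0.4, 0,0,0,0,0,0,0.4, 0,0,0,0,0,0,0.4,0,0,0,0,0,0,0.4,0,0,0,0,0,0,0.4]' 15
```

```text
time_s: 3.15
eef_pos: [0.6415, -0.0489, 0.0157]
tcp_rot: [[1.0, -0.002, -0.004], [-0.002, -1.0, 0.001], [-0.004, -0.001, -1.0]]
contact_force: [0.2, 0.3, -0.3]
finger_gap: 0.0882
finger_force: 0.0
time_s: 3.4
eef_pos: [0.6435, -0.0492, 0.0095]
tcp_rot: [[1.0, -0.002, 0.0], [-0.002, -1.0, -0.0], [0.0, 0.0, -1.0]]
contact_force: [0.5, 0.8, -0.2]
finger_gap: 0.088
finger_force: 0.0
time_s: 4.03
eef_pos: [0.6438, -0.049, 0.01]
tcp_rot: [[1.0, -0.002, 0.001], [-0.002, -1.0, -0.0], [0.001, 0.0, -1.0]]
contact_force: [-0.9, 1.4, 6.2]
finger_gap: 0.0558
finger_force: 15.0
```

```bash
python3 -m crank '[0,0,-0.04,0,0,0,0.4, 0,0,-0.05,0,0,0,0.4, -0.002,0.045,-0.02,0,0,0,0.4, -0.002,0.05,0,0,0,0,0.4, -0.002,0.05,0,0,0,0,0.4]' && python3 -m crank '[-0.002,0.039,0,0,0,-0.15,0.4, 0,0,0,0,0,-0.152,0.4, 0,0,0,0,0,0,0.4,0,0,0,0,0,0,0.4]'; python3 - <<'E'
from h import *
s,im,C=shot("wrist","w2.png")
Rt=np.array(s["tcp_rot"]);yaw=np.arctan2(Rt[1,0],Rt[0,0]);e=s["eef_pos"]
print(s["time_s"],e,np.degrees(yaw),s["finger_gap"])
m,sc=region("wrist","coral_cap_mid")
print(sc,m.sum(),fit(C,m,CAP,e[0],e[1],yaw,e[2]-.0095))
for r in env.regions_of("wrist","coral_jar_mid"):
    m=r["region"];v,u=np.nonzero(m);print(r["score"],m.sum(),u.mean(),v.mean())
E
```

```text
time_s: 4.65
eef_pos: [0.6369, -0.195, 0.1195]
tcp_rot: [[1.0, -0.002, 0.0], [-0.002, -1.0, -0.0], [0.0, 0.0, -1.0]]
contact_force: [0.7, 0.2, -0.4]
finger_gap: 0.0554
finger_force: 15.0
time_s: 5.15
eef_pos: [0.6348, -0.2322, 0.1188]
tcp_rot: [[0.956, 0.293, -0.001], [0.293, -0.956, 0.0], [-0.0, -0.001, -1.0]]
contact_force: [-0.6, 0.7, -0.8]
finger_gap: 0.0552
finger_force: 15.0
5.15 [ 0.63480243 -0.23220159  0.11882646] 17.043902905876653 0.055232880801621295
0.73 13615 (array([ 0.6326, -0.2323]), np.float64(17.06), np.float64(0.494))
0.81 4237 320.5584139721501 177.71890488553223
```

View pics/w2.png

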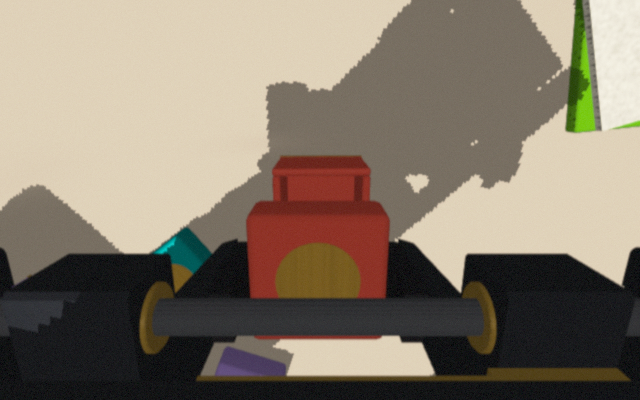

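The held cap is at (318,250), with the jar beneath and behind it at (321,178), aligned side to side. I check the offset along tool x and y by comparing predicted edges.

```bash
python3 - <<'E'
from h import *
s,im,C=shot("wrist")
Rt=np.array(s["tcp_rot"]);yaw=np.arctan2(Rt[1,0],Rt[0,0]);e=np.array(s["eef_pos"])
def pr(cx,cy,yw,pts):
    c,q=np.cos(yw),np.sin(yw);P=np.array(pts)/1000.;return proj(C,np.c_[cx+c*P[:,0]-q*P[:,1],cy+q*P[:,0]+c*P[:,1],P[:,2]]).round(1).tolist()
zb=(e[2]-.0095)*1000
print("cap top far edge corners",pr(e[0],e[1],yaw,[[28,28,zb+29],[28,-28,zb+29],[28,28,zb+5],[28,-28,zb+5],[28,0,zb+29]]))
j=np.radians(17.24)
print("jar rim far outer, inner",pr(.6359,-.2331,j,[[30,30,55],[30,-30,55],[25,25,55],[25,-25,55]]))
g=cv2.cvtColor(im,cv2.COLOR_RGB2GRAY).astype(int)
for u in(300,310,330,340): print(u,"rows150-215",g[150:216,u].tolist())
for v in(163,180,225): print(v,g[v,240:400].tolist())
E
```

```text
cap top far edge corners [[243.9, 212.0], [393.1, 211.9], [254.9, 196.0], [381.8, 195.9], [318.5, 211.9]]
jar rim far outer, inner [[270.2, 167.2], [369.8, 167.0], [278.8, 175.3], [361.2, 175.2]]
300 rows150-215 [110, 112, 111, 113, 110, 99, 86, 73, 67, 60, 58, 57, 59, 59, 55, 59, 55, 63, 63, 71, 79, 84, 81, 79, 76, 70, 70, 70, 75, 79, 78, 81, 83, 74, 78, 76, 76, 80, 79, 76, 75, 77, 75, 81, 77, 79, 74, 80, 76, 77, 73, 64, 60, 51, 55, 55, 58, 57, 59, 58, 56, 60, 60, 64, 64, 69]
310 rows150-215 [110, 112, 116, 111, 109, 98, 81, 71, 57, 58, 56, 58, 56, 55, 55, 56, 60, 60, 65, 71, 78, 83, 82, 75, 74, 67, 71, 76, 78, 77, 78, 75, 76, 79, 79, 77, 76, 76, 77, 77, 79, 75, 76, 77, 73, 76, 79, 78, 79, 77, 69, 63, 59, 56, 59, 55, 59, 59, 58, 55, 58, 60, 60, 59, 66, 71]
330 rows150-215 [113, 113, 113, 111, 105, 97, 83, 70, 58, 60, 59, 54, 59, 61, 58, 59, 58, 58, 66, 72, 79, 84, 82, 77, 75, 73, 67, 76, 77, 74, 80, 80, 78, 75, 81, 79, 77, 76, 75, 79, 76, 77, 78, 80, 80, 77, 78, 74, 76, 78, 67, 61, 58, 59, 58, 56, 57, 58, 55, 59, 59, 56, 57, 62, 67, 71]
340 rows150-215 [111, 110, 110, 114, 108, 100,
[... 1622 characters left out ...]
114, 112, 113, 112, 112, 112, 115, 110]
225 [110, 112, 110, 112, 112, 105, 84, 74, 71, 73, 75, 76, 76, 77, 77, 78, 74, 78, 74, 76, 78, 74, 76, 78, 76, 79, 77, 79, 78, 77, 75, 79, 81, 77, 78, 77, 78, 79, 79, 77, 74, 76, 75, 77, 75, 74, 74, 76, 75, 73, 75, 77, 75, 75, 75, 76, 73, 74, 76, 75, 82, 81, 78, 77, 79, 79, 78, 78, 77, 78, 78, 80, 77, 75, 79, 75, 77, 73, 75, 77, 76, 75, 76, 75, 75, 73, 73, 79, 75, 78, 76, 79, 77, 76, 77, 78, 76, 76, 79, 75, 75, 78, 70, 74, 75, 76, 75, 75, 78, 78, 78, 77, 74, 76, 79, 81, 78, 76, 76, 76, 77, 78, 76, 77, 78, 79, 78, 73, 78, 77, 72, 79, 79, 76, 75, 77, 76, 75, 75, 77, 76, 74, 78, 73, 73, 68, 76, 70, 71, 83, 103, 109, 111, 110, 109, 111, 109, 112, 109, 110]
```

```bash
python3 -m crank '[0.0005,0.002,0.02,0,0,-0.003,0.4, 0,0,0.025,0,0,0,0.4, 0,0,0.01,0,0,0,0.4,0,0,0,0,0,0,0.4]' && python3 -m crank '[0,0,0.002,0,0,0,0.4, 0,0,0.002,0,0,0,0.4, 0,0,0,0,0,0,0.4]'
```

```text
time_s: 5.85
eef_pos: [0.6352, -0.2341, 0.0626]
tcp_rot: [[0.955, 0.298, -0.002], [0.298, -0.955, 0.001], [-0.002, -0.002, -1.0]]
contact_force: [0.2, -0.3, 0.3]
finger_gap: 0.056
finger_force: 15.0
time_s: 6.22
eef_pos: [0.6362, -0.2347, 0.0606]
tcp_rot: [[0.955, 0.298, 0.001], [0.298, -0.955, -0.0], [0.0, 0.0, -1.0]]
contact_force: [0.4, 0.1, -1.2]
finger_gap: 0.0562
finger_force: 15.0
```

```bash
python3 -m crank '[0,0,0.001,0,0,0,0.4, 0,0,0.001,0,0,0,0.4, 0,0,0,0,0,0,0.4]'
```

```text
time_s: 6.6
eef_pos: [0.6364, -0.2348, 0.06]
tcp_rot: [[0.954, 0.298, 0.001], [0.298, -0.954, -0.001], [0.001, 0.001, -1.0]]
contact_force: [-3.1, 0.9, 7.9]
finger_gap: 0.0556
finger_force: 15.0
```

```bash
python3 -m crank '[0,0,-0.001,0,0,0,-1, 0,0,0,0,0,0,-1, 0,0,0,0,0,0,-1, 0,0,-0.02,0,0,0,-1,0,0,-0.02,0,0,0,-1]'; python3 -m crank '[0,0,-0.03,0,0,0,-1,0,0,-0.03,0,0,0,-1,0,0,0,0,0,0,-1]'; python3 - <<'E'
from h import *
s,im,C=shot("wrist","w3.png")
Rt=np.array(s["tcp_rot"]);e=s["eef_pos"];print(e,np.degrees(np.arctan2(Rt[1,0],Rt[0,0])))
cv2.imwrite("pics/w3c.png",cv2.resize(im[80:300,180:460,::-1],None,fx=2.5,fy=2.5))
E
```

```text
time_s: 7.22
eef_pos: [0.6363, -0.2348, 0.1009]
tcp_rot: [[0.955, 0.298, 0.001], [0.298, -0.955, -0.0], [0.0, 0.0, -1.0]]
contact_force: [-0.6, -0.9, 0.2]
finger_gap: 0.0881
finger_force: 0.0
time_s: 7.6
eef_pos: [0.6383, -0.2359, 0.1645]
tcp_rot: [[0.954, 0.298, 0.007], [0.298, -0.954, -0.004], [0.006, 0.006, -1.0]]
contact_force: [0.6, -0.8, -0.2]
finger_gap: 0.0881
finger_force: 0.0
[ 0.63830171 -0.2358874   0.16450089] 17.35522186241777
```

View pics/w3c.png

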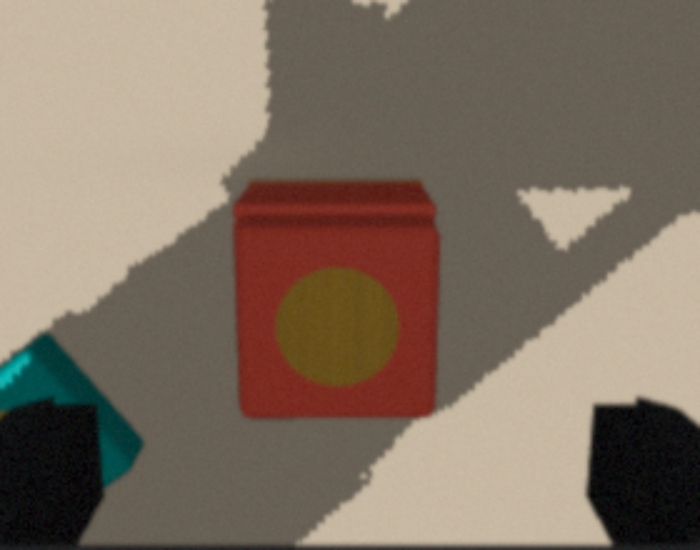

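The crop shows the cap (crop 338,315) lying flat and square on the jar, with an even strip of rim showing along the far side, so it is seated. Now I grasp the jar itself.

```bash
python3 -m crank '[0,0,0.05,0,0,0,-1, 0,0,0.05,0,0,0,-1, 0,0,0.025,0,0,0,-1, 0,0,0.01,0,0,0,-1, 0,0,0,0,0,0,-1]' 40 && python3 -m crank '[0,0,0,0,0,0,0.4, 0,0,0,0,0,0,0.4, 0,0,0,0,0,0,0.4, 0,0,0,0,0,0,0.4, 0,0,0,0,0,0,0.4]' 40
```

```text
time_s: 8.28
eef_pos: [0.6355, -0.2344, 0.0235]
tcp_rot: [[0.955, 0.298, -0.001], [0.298, -0.955, 0.001], [-0.001, -0.001, -1.0]]
contact_force: [-1.2, -0.1, 1.0]
finger_gap: 0.0882
finger_force: 0.0
time_s: 8.9
eef_pos: [0.6365, -0.2348, 0.0252]
tcp_rot: [[0.954, 0.298, 0.001], [0.298, -0.954, -0.001], [0.001, 0.001, -1.0]]
contact_force: [-0.7, 0.6, 6.2]
finger_gap: 0.0592
finger_force: 40.0
```

```bash
python3 -m crank '[0,0,-0.03,0,0,0,0.4, 0,0,-0.035,0,0,0,0.4, 0,0,0,0,0,0.081,0.4, 0,0,0,0,0,0.081,0.4, 0,0,0,0,0,0.081,0.4]' && python3 -m crank '[-0.003,-0.0353,0,0,0,0,0.4, -0.0036,-0.0453,0,0,0,0,0.4, -0.0036,-0.0453,0,0,0,0,0.4, -0.0036,-0.0453,0,0,0,0,0.4, -0.0036,-0.0453,0,0,0,0,0.4]' && python3 -m crank '[-0.0036,-0.0453,0,0,0,0,0.4, -0.0036,-0.0453,0,0,0,0,0.4, -0.0036,-0.0453,0,0,0,0,0.4, -0.0036,-0.0453,0,0,0,0,0.4, 0,-0.01,0,0,0,0,0.4]' && python3 -m crank '[0,0,0,0,0,0,0.4,0,0,0,0,0,0,0.4]'
python3 - <<'E'
from h import *
s,im,C=shot("wrist","w4.png")
Rt=np.array(s["tcp_rot"]);print(s["time_s"],s["eef_pos"],np.degrees(np.arctan2(Rt[1,0],Rt[0,0])),s["finger_gap"])
hsv=cv2.cvtColor(im,cv2.COLOR_RGB2HSV);m=cv2.inRange(hsv,(12,100,50),(32,255,255))>0
P=proj(C,[[.662,.275,.022],[.652,.105,.022],[.49,.285,.022]]);print(P)
E
```

```text
time_s: 9.52
eef_pos: [0.6354, -0.2343, 0.0884]
tcp_rot: [[0.998, 0.057, -0.001], [0.057, -0.998, 0.001], [-0.001, -0.001, -1.0]]
contact_force: [-0.2, 0.3, -1.2]
finger_gap: 0.0596
finger_force: 40.0
time_s: 10.15
eef_pos: [0.6048, -0.018, 0.0886]
tcp_rot: [[0.998, 0.06, -0.001], [0.06, -0.998, 0.0], [-0.001, -0.0, -1.0]]
contact_force: [0.5, 0.4, -2.6]
finger_gap: 0.0596
finger_force: 40.0
time_s: 10.78
eef_pos: [0.5785, 0.173, 0.0885]
tcp_rot: [[0.998, 0.063, -0.002], [0.063, -0.998, 0.0], [-0.002, -0.0, -1.0]]
contact_force: [-1.3, 0.0, -2.3]
finger_gap: 0.0597
finger_force: 40.0
time_s: 11.02
eef_pos: [0.5801, 0.1692, 0.089]
tcp_rot: [[0.998, 0.059, -0.0], [0.059, -0.998, -0.0], [-0.0, 0.0, -1.0]]
contact_force: [-0.4, 0.1, -1.4]
finger_gap: 0.0598
finger_force: 40.0
11.025 [0.58007595 0.16919209 0.08898677] 3.363909276872729 0.05978761667726607
[[140.00913008  65.9337173 ]
 [435.0637738  102.36898169]
 [143.91433997 328.19893308]]
```

View pics/w4.png

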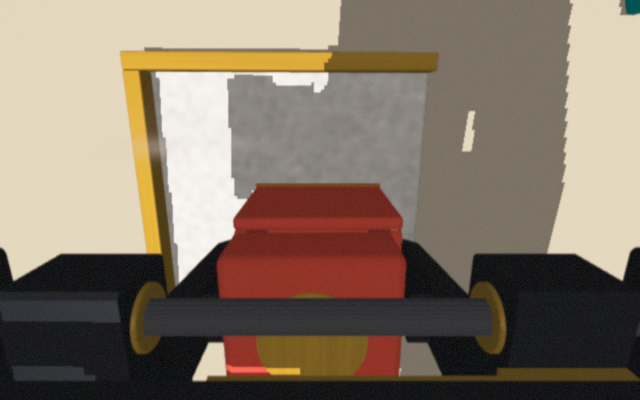

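The wrist view shows the gripped capped jar at (315,260). The far fence runs level at v≈62 from u=122 to 438, and the left fence runs from (135,75) to (160,280). I fit the fences from the brass mask.

```bash
python3 - <<'E'
from h import *
s,im,C=shot("wrist")
hsv=cv2.cvtColor(im,cv2.COLOR_RGB2HSV);m=cv2.inRange(hsv,(12,140,40),(32,255,255))>0
m[220:]=0
import h
# clip the model to rows <220 by zeroing costs below
_r=cv2.resize
def rs(*a,**k):
    o=_r(*a,**k);o[220:]=0;return o
cv2.resize=rs
for F in(FEN,[box(0,10,-170,10,0,22),box(-170,0,0,10,0,22)]):
    r=fit(C,m,F,.665,.275,np.radians(3.4));print(m.sum(),r)
(x,y),a,_=r;a=np.radians(a);Rm=np.array([[np.cos(a),-np.sin(a)],[np.sin(a),np.cos(a)]])
e=np.array(s["eef_pos"][:2]);print("tcp in tray frame",Rm.T@(e-[x,y]))
print("inner edge pix pred",proj(C,[[x,y,.022],np.r_[[x,y]+Rm@[0,-.17],.022]]))
E
```

```text
9425 (array([0.6597, 0.2757]), np.float64(3.25), np.float64(0.309))
9425 (array([0.6596, 0.2763]), np.float64(3.33), np.float64(0.306))
tcp in tray frame [-0.08553935 -0.10245754]
inner edge pix pred [[137.80967458  70.5307888 ]
 [436.41073351  70.47077771]]
```

```bash
python3 -m crank '[0.022,-0.031,0,0,0,0,0.4, 0.0235,-0.0315,0,0,0,0,0.4, 0,0,0.03,0,0,0,0.4, 0,0,0.02,0,0,0,0.4, 0,0,0.004,0,0,0,0.4]' && python3 -m crank '[0,0,0.001,0,0,0,0.4, 0,0,0.001,0,0,0,0.4, 0,0,0,0,0,0,0.4]' && python3 -m crank '[0,0,0.001,0,0,0,0.4, 0,0,0,0,0,0,0.4]'
```

```text
time_s: 11.75
eef_pos: [0.6199, 0.2343, 0.0328]
tcp_rot: [[0.998, 0.059, -0.004], [0.059, -0.998, -0.001], [-0.004, 0.001, -1.0]]
contact_force: [-0.5, 0.7, -2.9]
finger_gap: 0.0598
finger_force: 40.0
time_s: 12.12
eef_pos: [0.6221, 0.2355, 0.0341]
tcp_rot: [[0.998, 0.06, 0.001], [0.06, -0.998, 0.0], [0.001, -0.0, -1.0]]
contact_force: [-0.6, 1.1, -2.2]
finger_gap: 0.0597
finger_force: 40.0
time_s: 12.38
eef_pos: [0.6216, 0.2356, 0.0324]
tcp_rot: [[0.998, 0.06, 0.0], [0.06, -0.998, 0.0], [0.0, -0.0, -1.0]]
contact_force: [-0.1, 0.0, -1.6]
finger_gap: 0.0598
finger_force: 40.0
```

```bash
python3 -m crank '[0,0,0.001,0,0,0,0.4, 0,0,0,0,0,0,0.4,0,0,0,0,0,0,0.4]'; python3 -m crank '[0,0,0.0005,0,0,0,0.4, 0,0,0,0,0,0,0.4,0,0,0,0,0,0,0.4]'
```

```text
time_s: 12.75
eef_pos: [0.6216, 0.2356, 0.0313]
tcp_rot: [[0.998, 0.06, 0.0], [0.06, -0.998, 0.0], [0.0, -0.0, -1.0]]
contact_force: [-0.7, 0.6, -0.8]
finger_gap: 0.0596
finger_force: 40.0
time_s: 13.12
eef_pos: [0.6219, 0.2356, 0.0312]
tcp_rot: [[0.998, 0.06, 0.001], [0.06, -0.998, 0.0], [0.001, -0.0, -1.0]]
contact_force: [-1.6, -0.6, 3.4]
finger_gap: 0.0598
finger_force: 40.0
```

```bash
python3 -m crank '[0.0035,-0.003,-0.0003,0,0,0,0.4, 0.0035,-0.003,0,0,0,0,0.4, 0,0,0,0,0,0,0.4]'; python3 -m crank '[0.001,0,0,0,0,0,0.4, 0.001,0,0,0,0,0,0.4, 0,0,0,0,0,0,0.4]';python3 -m crank '[0,-0.001,0,0,0,0,0.4, 0,0,0,0,0,0,0.4]'
```

```text
time_s: 13.5
eef_pos: [0.629, 0.2425, 0.0312]
tcp_rot: [[0.998, 0.06, 0.001], [0.06, -0.998, 0.001], [0.001, -0.0, -1.0]]
contact_force: [1.2, -0.0, 2.6]
finger_gap: 0.0598
finger_force: 40.0
time_s: 13.88
eef_pos: [0.6303, 0.2422, 0.0312]
tcp_rot: [[0.998, 0.06, 0.0], [0.06, -0.998, 0.0], [0.0, -0.0, -1.0]]
contact_force: [-1.6, 0.6, 3.8]
finger_gap: 0.0594
finger_force: 40.0
time_s: 14.12
eef_pos: [0.6304, 0.2428, 0.0312]
tcp_rot: [[0.998, 0.06, 0.001], [0.06, -0.998, -0.0], [0.001, 0.0, -1.0]]
contact_force: [0.2, -1.5, 4.2]
finger_gap: 0.0599
finger_force: 40.0
```

```bash
python3 -m crank '[0.0005,0,-0.0004,0,0,0,0.4, 0.0005,0,0,0,0,0,0.4, 0,0,0,0,0,0,0.4]'; python3 -m crank '[0.0005,-0.001,0,0,0,0,0.4, 0.0005,0,0,0,0,0,0.4, 0,0,0,0,0,0,0.4]'
```

```text
time_s: 14.5
eef_pos: [0.631, 0.2432, 0.0312]
tcp_rot: [[0.998, 0.06, -0.0], [0.06, -0.998, -0.0], [-0.0, -0.0, -1.0]]
contact_force: [-1.7, -0.8, 3.6]
finger_gap: 0.0597
finger_force: 40.0
time_s: 14.88
eef_pos: [0.6319, 0.2442, 0.0312]
tcp_rot: [[0.998, 0.06, -0.001], [0.06, -0.998, -0.0], [-0.001, 0.0, -1.0]]
contact_force: [-2.6, -0.8, 2.7]
finger_gap: 0.0601
finger_force: 40.0
```

```bash
python3 -m crank '[0.001,0,-0.0003,0,0,0,0.4, 0,0,0,0,0,0,0.4]'; python3 -m crank '[0.001,0,0,0,0,0,0.4, 0,0,0,0,0,0,0.4]'; python3 -m crank '[0,-0.001,0,0,0,0,0.4, 0,0,0,0,0,0,0.4]'; python3 -m crank '[0,-0.001,0,0,0,0,0.4, 0,0,0,0,0,0,0.4]' 
```

```text
time_s: 15.12
eef_pos: [0.6326, 0.2443, 0.0313]
tcp_rot: [[0.998, 0.06, -0.001], [0.06, -0.998, -0.0], [-0.001, -0.0, -1.0]]
contact_force: [-2.3, -0.5, 0.7]
finger_gap: 0.0596
finger_force: 40.0
time_s: 15.38
eef_pos: [0.6327, 0.2443, 0.0313]
tcp_rot: [[0.998, 0.06, -0.003], [0.06, -0.998, -0.0], [-0.003, 0.0, -1.0]]
contact_force: [-6.0, -1.7, 4.0]
finger_gap: 0.0595
finger_force: 40.0
time_s: 15.62
eef_pos: [0.6328, 0.2443, 0.0313]
tcp_rot: [[0.998, 0.059, -0.003], [0.059, -0.998, -0.002], [-0.003, 0.001, -1.0]]
contact_force: [-5.9, -5.3, 4.5]
finger_gap: 0.0598
finger_force: 40.0
time_s: 15.88
eef_pos: [0.6328, 0.2444, 0.0314]
tcp_rot: [[0.998, 0.059, -0.004], [0.059, -0.998, -0.003], [-0.004, 0.003, -1.0]]
contact_force: [-6.0, -8.8, 5.3]
finger_gap: 0.0596
finger_force: 40.0
```

```bash
python3 -m crank '[0,0,-0.001,0.003,0.004,0,0.4, 0,0,0,0,0,0,0.4]'; python3 -m crank '[0.0005,0,0,0,0,0,0.4, 0,0,0,0,0,0,0.4,0,0,0,0,0,0,0.4]'
```

```text
time_s: 16.12
eef_pos: [0.6327, 0.2443, 0.0313]
tcp_rot: [[0.998, 0.059, 0.0], [0.059, -0.998, 0.0], [0.0, -0.0, -1.0]]
contact_force: [-2.3, -7.1, -0.4]
finger_gap: 0.06
finger_force: 40.0
time_s: 16.5
eef_pos: [0.6328, 0.2443, 0.0313]
tcp_rot: [[0.998, 0.059, -0.001], [0.059, -0.998, 0.0], [-0.001, -0.0, -1.0]]
contact_force: [-5.2, -8.5, 0.5]
finger_gap: 0.0599
finger_force: 40.0
```

```bash
python3 -m crank '[0.0006,0,0,0,0.001,0,0.4, 0,0,0,0,0,0,0.4,0,0,0,0,0,0,0.4]'; python3 -m crank '[0,0,0,0,0,0,0.4,0,0,0,0,0,0,0.4,0,0,0,0,0,0,0.4]'; python3 - <<'E'
from h import *
s,im,C=shot("side")
cv2.imwrite("pics/s5.png",cv2.resize(im[150:290,230:410,::-1],None,fx=4,fy=4,interpolation=cv2.INTER_CUBIC))
F=[]
for i in range(10): env.get_image("side");F.append(env.sense()["contact_force"])
F=np.array(F);print(F.mean(0),F.std(0));s=env.sense();print(np.round(s["tcp_rot"],4).tolist(),s["moment"])
E
```

```text
time_s: 16.88
eef_pos: [0.6328, 0.2443, 0.0313]
tcp_rot: [[0.998, 0.059, -0.001], [0.059, -0.998, 0.0], [-0.001, -0.0, -1.0]]
contact_force: [-6.2, -8.4, 2.8]
finger_gap: 0.0596
finger_force: 40.0
time_s: 17.25
eef_pos: [0.6328, 0.2444, 0.0313]
tcp_rot: [[0.998, 0.059, -0.001], [0.059, -0.998, 0.0], [-0.001, -0.0, -1.0]]
contact_force: [-7.3, -8.1, 2.2]
finger_gap: 0.0597
finger_force: 40.0
[-6.87972748 -8.13120193  2.70224895] [0.29377889 0.45552515 0.52166355]
[[0.9982, 0.0592, -0.0011], [0.0592, -0.9982, -0.0], [-0.0011, -0.0, -1.0]] [-1.48560118  1.15534286 -0.31219826]
```

View pics/s5.png

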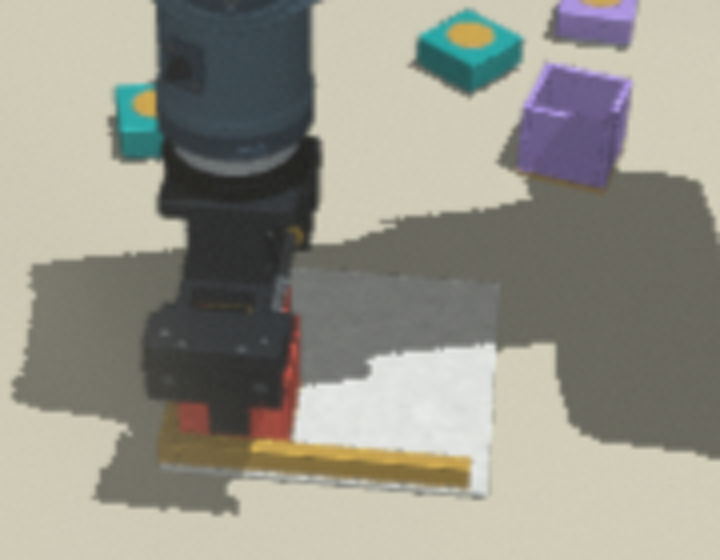

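The side view shows the jar held in the corner at crop (235,420), with the lilac and turquoise things undisturbed. A yaw moment of −0.31 N m remains, so I turn slightly to sit flat on the fences, lighten the floor load and trim the pushes.

```bash
python3 -m crank '[0.0003,-0.0001,-0.0005,0,0,0.006,0.4, 0,0,0,0,0,0,0.4,0,0,0,0,0,0,0.4]'; python3 - <<'E'
from h import *
F=[]
for i in range(10): env.get_image("side");s=env.sense();F.append(np.r_[s["contact_force"],s["moment"]])
print(np.mean(F,0).round(2));print(np.round(s["tcp_rot"],4).tolist(),s["eef_pos"],s["time_s"])
E
```

```text
time_s: 18.18
eef_pos: [0.6329, 0.2444, 0.0314]
tcp_rot: [[0.999, 0.054, -0.001], [0.054, -0.999, -0.0], [-0.001, 0.0, -1.0]]
contact_force: [-5.9, -8.9, 0.9]
finger_gap: 0.0603
finger_force: 40.0
[-6.29 -8.26  0.73 -1.39  1.09  0.08]
[[0.9985, 0.054, -0.0014], [0.054, -0.9985, -0.0003], [-0.0014, 0.0002, -1.0]] [0.63287536 0.24444129 0.03139686] 18.675
```

```bash
python3 -m crank '[0.0006,0,0,0,0.001,-0.0014,0.4, 0,0,0,0,0,0,0.4,0,0,0,0,0,0,0.4,0,0,0,0,0,0,0.4]'; python3 - <<'E'
from h import *
F=[]
for i in range(10): env.get_image("side");s=env.sense();F.append(np.r_[s["contact_force"],s["moment"]])
print(np.mean(F,0).round(2));print(np.round(s["tcp_rot"],4).tolist(),s["eef_pos"],s["time_s"])
E
```

```text
time_s: 19.18
eef_pos: [0.6329, 0.2444, 0.0314]
tcp_rot: [[0.998, 0.055, -0.002], [0.055, -0.998, -0.0], [-0.002, 0.0, -1.0]]
contact_force: [-8.4, -8.6, 2.3]
finger_gap: 0.0598
finger_force: 40.0
[-8.69 -8.15  2.53 -1.47  1.43 -0.12]
[[0.9985, 0.0551, -0.0018], [0.0551, -0.9985, -0.0004], [-0.0018, 0.0003, -1.0]] [0.63290354 0.24442103 0.03137001] 19.675
```

```bash
python3 -m crank '[-0.0001,-0.0002,-0.0003,0,0,0.0005,0.4, 0,0,0,0,0,0,0.4,0,0,0,0,0,0,0.4,0,0,0,0,0,0,0.4]'; python3 - <<'E'
from h import *
F=[]
for i in range(10): env.get_image("side");s=env.sense();F.append(np.r_[s["contact_force"],s["moment"]])
f=np.mean(F,0);print(f.round(2),s["finger_force"])
if -10<f[0]<-6.5 and -10<f[1]<-6.5 and -1.5<f[2]<4: print(env.sign_off())
E
```

```text
time_s: 20.18
eef_pos: [0.6329, 0.2444, 0.0314]
tcp_rot: [[0.999, 0.055, -0.002], [0.055, -0.999, -0.001], [-0.002, 0.001, -1.0]]
contact_force: [-7.8, -8.7, 0.2]
finger_gap: 0.0595
finger_force: 40.0
[-7.67 -8.79  0.56 -1.52  1.24 -0.06] 39.998744418044225
the job is handed in; nothing more can be done
None
```

The coral cap is seated on the coral jar, and I handed in at about 21 s with the gripper still holding the capped jar in the tray corner, pressing about 8 N toward each fence as read at the wrist (friction may take a little of that).

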